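# Lock the third leg of a phone tripod at the length of the other two

## Robot

A 6-joint arm with a two-finger parallel gripper is mounted at the origin on the work surface. World frame = base frame: x ahead of the robot, y to its left, z up, the work surface at z = 0. Lengths are in mm, angles in rad, forces in N, time in s.
With the tool pointing down it reaches from about 350 to 775 mm from the base axis. Payload 7.3 kg.
Tool frame: the origin (TCP) lies at the very end of the fingers, on their centre line; the grasp point (between the pads) lies 19 mm behind it; z points along the fingers, y is the direction in which the jaws open and shut (so a half turn about z gives the same grasp; the last joint's range is limited). The gripper opens to 92 mm and grips with 3 to 60 N. Pads are 19 mm wide; open, the fingers measure 130 mm over their backs; the gripper's body (75 mm by 190 mm) begins 47 mm behind the grasp point.
Start: joints at [1.188, 0.342, 1.524, -0, 1.275, -0.146], TCP at [123.145, 510.373, 226.741] pointing down, gripper open.
Joint ranges: [-2.53, 2.53], [-0.77, 2.02], [0.04, 2.7], [-1, 4.14], [0.28, 2.66], [-3.11, 3.11]. Speed limits (rad/s): [2.57, 2.57, 3.14, 3.14, 3.14, 3.14].

## Interface

Orientations are given as a rotation vector (axis times angle).
In Python, from cell import ctrl gives the robot as it stands.
- The arm moves only by the shell command python3 -m pendant 'ROWS'. ROWS is JSON, a list of rows, each a list of 3 entries, a list of its own where there are three numbers: the shift along the tool's x, y, z in m, then the turn, a rotation vector about the tool's x, y, z in rad, then the finger opening in m, from 0 to 0.0918. A call has exactly 10 rows; each row is the pose to reach, as a shift and turn from the pose commanded when the call began, along the tool's axes at that moment; what a row does not reach only later rows make up. A row lasts 1/10 s, in which the tool goes at most 50 mm and 8.59 degrees, less where a joint would pass 70% of its speed; a pose out of reach is approached as far as the arm can. A call with a gripper value outside its range is refused whole. The fingers move at their own pace and stop on an object; the grip force is fixed at half the most. Time passes only in rows, so rows that repeat a pose let the fingers close, or fill a call up. It gives the time, the measured TCP pose, the force and the opening at its end, in the units of the state.
- ctrl.state(): the state, without advancing time (a new reading comes with each control period).
- ctrl.snapshot(name): name is "scene" or "top"; returns a dict with "image" (400x640x3 uint8, red, green, blue), "z_map" (400x640 float32, mm along the optical axis (not along the pixel's ray), 0 where there is no reading), "fx", "fy", "cx", "cy" (pixels), "position" and "rotation" of the camera in the world. Camera axes: x right, y down, z forward; pixel columns grow to the right and rows downward; lengths in mm; the calibration is good to about 2 mm. A picture is of the moment at which its call begins.
- ctrl.close_job(): hands the job in, once; it reports no verdict.
The state is a dict: "time_s": time; "joint_positions": joint angles; "joint_vel": joint speeds; "effort": joint torques, N m; "tcp_pos": TCP position; "ee_rot": TCP orientation; "contact_force": force on the tool from outside, world axes, zero at the start; "ft_torque": the same for the moment, N m; "opening": finger opening in mm.
Only numpy, scipy, OpenCV 4.12 (cv2) and the standard library are available. Lean on these libraries where they do the work, as an engineer would, in place of code of your own. Each camera call takes 0.05 s, during which the arm holds its last target. There are 200 camera calls.

## Task

The phone tripod lies folded on the counter with its two lower legs already locked at one length; the top leg is still loose, its cam lever half open. Draw the top leg out, push it in or leave it, whichever brings it to the same length mark as the other two so that all three feet end level; then bring one finger against the leg's bare side first, so that it is held at that mark, and with it held squeeze the lever fully shut with the other finger. Finish still gripping the locked leg, with the tripod left lying where it was and the jar and dumpling press undisturbed.

Things in the scene. Friction and masses are not known exactly. Their poses are not given: they have to be found in the camera images.
- tripod: Folded aluminium phone tripod, 1.3 to 2 kg, lying loose on the counter, 94 mm wide, 73 mm high. Origin on the counter below its centre line, at the mouths of its three leg collars. x runs level along the legs to the feet (head end at x = -316 mm), y to the left looking along x, z up. It stays put under pulls below 6 N; an off-centre squeeze may shift it a few mm sideways, harmlessly.
- collar_mouth (a point): Centre of the mouth of the top leg's black collar, on the leg's axis 58 mm above the counter (tripod x = 0, y = 0). Axes as the tripod's. The collar is 30 x 30 mm across, x = -36 to 0; beyond it (x > 0) runs the bare inner tube, 16 mm in diameter, ringed every 10 mm.
- leg (a joint): Length of the loose top leg, m: 0 shortest, 0.075 longest; grows as it is drawn out along the tripod's +x. It slides at about 2 N and stays where left while the lever is open; with the lever shut it is clamped.
- leg_foot (a point): Centre of the end face of the top leg's rubber foot, on the leg's axis (tripod x = 113 mm + leg, y = 0, z = 58 mm). Axes as the tripod's. The foot is a 22 mm cylinder, 28 mm long, running back from this point; a good place to grip and slide the leg.
- set_feet (a point): Point midway between the end faces of the two locked lower feet. Axes as the tripod's. The three legs are equal when leg_foot has the same tripod x as this point. The lower legs lie at y = -26 and +26 mm, axes 16 mm above the counter; beyond the collars nothing of them is higher than 27 mm. Their levers are shut, on their outer sides.
- lever (a joint): Angle of the top leg's cam lever, rad: 0 fully shut, lying along the tube; grows as its free end swings out level to the tripod's +y. Starts at 0.46 to 0.62; 1.2 is its stop. Vertical hinge pin at tripod x = -4, y = 17.5 mm. It stays where left. It takes about 2 N to swing at the free end; below 0.33 rad the cam bites, up to 5 N at the last. It then stays shut.
- lever_tip (a point): Free end of that lever, mid thickness, 58 mm above the counter. The lever is 44 mm long from its pin, 7 mm thick, 14 mm high, pointing to the feet. Shut, its outer face is at tripod y = 21 mm: leg (bare side at y = -8 mm) and lever together are then 29 mm across. Two fingers can take both at x = 20 to 40 mm; centred 4 to 10 mm to the lever's side of y = 6.5 mm, they meet the bare side first.
- jar: Empty open glass jar, 74 mm across, 112 mm high, standing to the robot's right. Origin: centre of its underside. Leave it alone.
- press: Pink plastic dumpling press lying open, about 222 x 78 mm, 18 mm high, nearer the robot, to its right. Origin: centre of its underside. Leave it alone.

How it is judged (in metres and radians):
On the way:
1. with the top leg level with the others and a finger bearing on it, the lever is on the last part of its way shut (x of leg_foot in the frame of set_feet between -0.006 and 0.006 m and value of joint lever between 0.03 and 0.38 rad and contact force between the fingers and leg above 0.5 N and contact force between the fingers and lever above 0.2 N).
At the end, for the whole second after the job is handed in: The top foot is level with the two locked feet within 5 mm along the legs, the lever is shut (below 0.08 rad), the fingers still press on the top leg with more than 2 N, and the tripod lies still and flat within 40 mm of where it lay (x of leg_foot in the frame of set_feet between -0.005 and 0.005 m and value of joint lever below 0.08 rad and contact force between the fingers and leg above 2 N and linear speed of tripod below 0.02 m/s and height (world z) of tripod below 0.01 m and angle between tripod's own z axis and vertical below 0.1 rad and distance of tripod from where it was at the start of the episode below 0.04 m); the arm keeps its last pose, push and grip.
It fails at once if the jar or dumpling press is shifted by more than 30 mm (distance of any of jar, press from where it was at the start of the episode above 0.03 m).
It fails at once if the tripod is dragged more than 60 mm from where it lay (distance of tripod from where it was at the start of the episode above 0.06 m).
It also fails if it takes over 48 s, if anything falls off the work surface, if the arm or the gripper's body presses on something with over 40 N, if the wrist force passes 120 N, or if a joint passes its speed limit or range.

## Working session

There is one attempt and no reset: what is moved stays moved. The work goes in short steps, Python scripts to look and compute and a shell command to move; the robot and the scene stay as the last step left them, time stands still between calls to the robot, and variables do not carry over. Pictures are saved under pics/ and viewed, about 8 in all and at most 12, crops included, and the job is handed in when it is done.

```bash
mkdir -p pics
cat > h.py <<'E'
import numpy as np,cv2
from cell import ctrl
def snap(n):
    s=ctrl.snapshot(n); np.savez(f'{n}.npz',**s); return s
def pts(s):
    z=s['z_map'];v,u=np.indices(z.shape)
    c=np.stack([(u-s['cx'])/s['fx']*z,(v-s['cy'])/s['fy']*z,z],-1)
    w=c@np.array(s['rotation']).T+np.array(s['position']); w[z==0]=np.nan; return w
E
python3 - <<'E'
from h import *
for n in('top','scene'):
    s=snap(n); print(n,s['fx'],s['position'],s['rotation']); cv2.imwrite(f'pics/{n}0.png',cv2.cvtColor(s['image'],cv2.COLOR_RGB2BGR))
print(ctrl.state())
E
```

```text
top 417.344522014554 [ 369.07093209 -109.47317855  915.95447922] [-2.16426627  2.10272585 -0.19574893]
scene 404.8462833438165 [956.20967245 -57.79954135 833.17600601] [-1.73379404 -2.13222217  0.559499  ]
{'time_s': 0.1, 'joint_positions': array([ 1.18797451e+00,  3.42669083e-01,  1.52490677e+00,  1.21537851e-06,
        1.27540060e+00, -1.46011218e-01]), 'joint_vel': array([ 7.01943639e-05, -1.39108499e-03, -1.71351776e-03,  1.38635807e-04,
       -1.86516239e-04,  7.65046626e-04]), 'effort': array([ 2.66483643e-03, -4.32006741e+01, -2.44694781e+01,  7.19963992e-02,
        5.25870267e-02, -5.60752324e-05]), 'tcp_pos': array([123.01587403, 510.0174064 , 226.11127509]), 'ee_rot': array([-3.71070253e-01, -3.11923510e+00,  2.09740790e-03]), 'contact_force': array([-0.24173811,  0.52128759,  0.02015279]), 'ft_torque': array([0.06426802, 0.04038822, 0.05190189]), 'opening': 91.26255259575608}
```

View pics/top0.png

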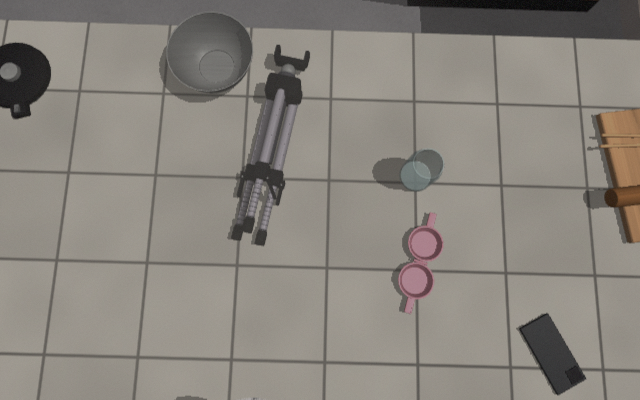

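The top view shows the tripod with its feet towards the robot: lower feet at about (237,232) and (261,238), top foot at about (248,225), and the lever at (277,188). The jar is at (420,170) and the press at (420,262).

```bash
sed -i "s/c@np.array(s\['rotation'\]).T/c@cv2.Rodrigues(np.array(s['rotation'],float))[0].T/" h.py
python3 - <<'E'
from h import *
s=dict(np.load('top.npz'));w=pts(s);np.set_printoptions(precision=0,suppress=True)
a=cv2.resize(s['image'][150:250,220:300],None,fx=6,fy=6,interpolation=cv2.INTER_CUBIC)
cv2.imwrite('pics/topc.png',cv2.cvtColor(a,cv2.COLOR_RGB2BGR))
for u,v in[(248,225),(237,232),(261,238),(277,188),(262,172),(282,100),(330,270)]:print(u,v,w[v,u])
t=dict(np.load('scene.npz'));wt=pts(t)
c=w[180,262]; d=np.linalg.norm(wt[...,:2]-w[215,252,:2],axis=-1); v,u=np.where(d<70);print('scene bbox',u.min(),u.max(),v.min(),v.max())
b=t['image'][max(v.min()-10,0):v.max()+10,max(u.min()-10,0):u.max()+10];b=cv2.resize(b,None,fx=5,fy=5,interpolation=cv2.INTER_CUBIC)
print(b.shape);cv2.imwrite('pics/scc.png',cv2.cvtColor(b,cv2.COLOR_RGB2BGR))
E
```

```text
248 225 [463.  22.  68.]
237 232 [452.  51.  25.]
261 238 [441.  -1.  25.]
277 188 [556. -27.  -1.]
262 172 [573.  -2.  75.]
282 100 [737. -36.  65.]
330 270 [ 378. -150.   -0.]
scene bbox 356 415 184 238
(370, 395, 3)
```

View pics/topc.png

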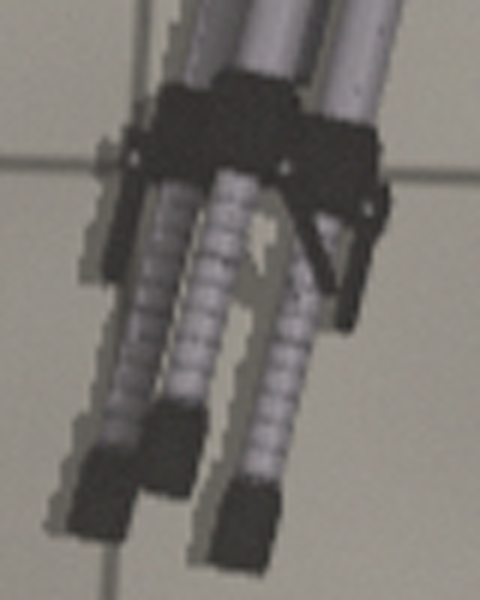

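View pics/scc.png

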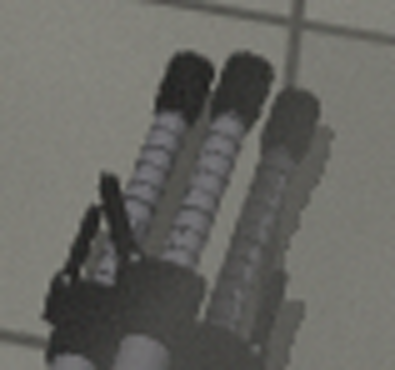

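Both crops show the same thing. The top foot ends short of the lower feet (its end is at crop (167,495), the lower ones at (97,535) and (240,570)), and the lever sticks out on the world −y side. So the leg has to be drawn out. I'll fit the tripod frame from the cloud next.

```bash
cat > fit.py <<'E'
from h import *
np.set_printoptions(precision=1,suppress=True)
def ana(n,d0=np.array([-.96,.27]),c=np.array([470.,20])):
    s=dict(np.load(n+'.npz'));P=pts(s).reshape(-1,3);I=s['image'].reshape(-1,3).astype(int).mean(1)
    m=np.isfinite(P).all(1);P=P[m];I=I[m]
    m=(np.linalg.norm(P[:,:2]-c,axis=1)<150)&(P[:,2]>8);P=P[m];I=I[m]
    # top leg tube: z 55..70, fit axis
    x=(P[:,:2]-c)@d0
    t=P[(P[:,2]>58)&(P[:,2]<71)&(x>-70)];
    vx,vy,x0,y0=cv2.fitLine(t[:,:2].astype(np.float32),cv2.DIST_HUBER,0,.01,.01).ravel()
    d=np.array([vx,vy]);d*=np.sign(d@d0);o=np.array([x0,y0]);l=np.array([-d[1],d[0]])
    X=(P[:,:2]-o)@d;Y=(P[:,:2]-o)@l
    print(n,'axis',d,'org',o,'ang',np.degrees(np.arctan2(d[1],d[0])))
    for nm,m in(('top',(abs(Y)<12)&(P[:,2]>45)),('L',(abs(Y-26)<12)&(P[:,2]<32)),('R',(abs(Y+26)<12)&(P[:,2]<32)),('collar z>68',(P[:,2]>68)&(abs(Y)<15)&(X<0)),('leverz',(P[:,2]>50)&(P[:,2]<68)&(Y>17)&(Y<60))):
        if m.sum()>3: print(nm,m.sum(),'Xmax',np.sort(X[m])[-8:],'Xmin',X[m].min(),'Ymed',np.median(Y[m]),Y[m].max(),'z',np.percentile(P[m,2],95))
    return d,o,l
if __name__=='__main__':
    ana('top');ana('scene')
E
python3 fit.py
```

```text
top axis [-1.   0.2] org [492.9  16.9] ang 168.83714
top 777 Xmax [44.4 44.5 44.6 44.7 44.7 44.8 45.  45. ] Xmin -126.9032909446638 Ymed -0.20945347133474168 11.84897794267538 z 73.88596607789691
L 682 Xmax [61.3 61.3 61.7 61.8 62.2 62.3 62.5 62.6] Xmin -124.16538331005137 Ymed 25.7897002359556 37.92298253021842 z 30.373608633455028
R 645 Xmax [61.8 61.9 62.2 62.3 62.7 62.8 62.9 63. ] Xmin -125.01818997802768 Ymed -27.21323579140572 -16.518291995361476 z 30.082631373327377
collar z>68 254 Xmax [-69.8 -69.5 -69.4 -69.2 -59.4 -51.7 -39.1 -37.5] Xmin -125.01215330105185 Ymed -1.265060818780293 14.671951233675866 z 74.68402566529761
leverz 70 Xmax [-38.6 -38.2 -37.1 -36.7 -36.3 -36.3 -36.  -36. ] Xmin -73.89445586624063 Ymed 29.46619656839647 41.29059244546547 z 66.9298257565499
scene axis [-1.   0.2] org [495.1  16.5] ang 167.99327
top 647 Xmax [44.5 44.6 45.  45.  45.4 45.6 46.  46.7] Xmin -124.55506106969808 Ymed -0.5841317660887636 11.714015558689843 z 73.98880785016533
L 534 Xmax [60.5 61.4 61.7 61.9 62.  63.  63.2 63.2] Xmin -122.54606365885279 Ymed 25.62253694402477 37.97791219788919 z 30.43796302357316
R 618 Xmax [61.6 61.8 62.4 62.4 62.4 62.7 63.  63.3] Xmin -121.50976665366416 Ymed -26.450169236997986 -14.075972710885534 z 30.55610228419971
collar z>68 253 Xmax [-69.7 -68.8 -68.8 -68.  -67.4 -53.4 -10.2  -5.1] Xmin -123.18786316505312 Ymed -1.3146486809535258 14.937112223559527 z 74.74721731959855
leverz 71 Xmax [-40.  -39.5 -39.4 -39.3 -38.9 -38.4 -36.8 -35.5] Xmin -81.63327104771159 Ymed 29.686844223436523 41.6228168542601 z 66.84033782131445
```

The top foot ends about 17.6 mm short of the lower feet, in both views. The axis heading is about 168.4°. Next I work out the approach to the foot.

```bash
cat > plan.py <<'E'
import sys
from h import *
from scipy.spatial.transform import Rotation as R
np.set_printoptions(precision=4,suppress=True)
# usage: plan.py x y z headingdeg ; tool y is put across heading
def plan(p,h):
    s=ctrl.state();Rc=R.from_rotvec(s['ee_rot']);h=np.radians(h)
    d=np.array([np.cos(h),np.sin(h),0]);z=np.array([0,0,-1.])
    best=None
    for g in(1,-1):
        x=g*d;Rt=R.from_matrix(np.stack([x,np.cross(z,x),z],1));t=(Rc.inv()*Rt).as_rotvec()
        if best is None or np.linalg.norm(t)<np.linalg.norm(best):best=t
        print('alt turn',t)
    print('shift m',Rc.inv().apply(np.array(p)-s['tcp_pos'])/1000,'turn',best,'t',s['time_s'],'tcp',s['tcp_pos'],'q',s['joint_positions'],'F',s['contact_force'],'op',s['opening'])
    print('tool x,y in world',Rc.as_matrix()[:,0],Rc.as_matrix()[:,1])
if __name__=='__main__': a=list(map(float,sys.argv[1:]));plan(a[:3],a[3])
E
python3 plan.py 462 23 140 168.4
```

```text
alt turn [-0.0014 -0.0002 -0.0344]
alt turn [-0.0004  0.0021  3.1072]
shift m [-0.4438 -0.3938  0.0866] turn [-0.0014 -0.0002 -0.0344] t 0.1 tcp [123.0159 510.0174 226.1113] q [ 1.188   0.3427  1.5249  0.      1.2754 -0.146 ] F [-0.2417  0.5213  0.0202] op 91.26255259575608
tool x,y in world [-0.9721  0.2346  0.0002] [ 0.2346  0.9721 -0.0014]
```

```bash
r='[[-0.04,-0.035,0],[0,0,-0.01],0.07]'
python3 -m pendant '[[[-0.04,-0.035,0],[0,0,-0.02],0.07],[[-0.08,-0.07,0],[0,0,-0.034],0.07],[[-0.12,-0.105,0],[0,0,-0.034],0.07],[[-0.16,-0.14,0],[0,0,-0.034],0.07],[[-0.20,-0.175,0],[0,0,-0.034],0.07],[[-0.24,-0.21,0.01],[0,0,-0.034],0.07],[[-0.28,-0.245,0.02],[0,0,-0.034],0.07],[[-0.32,-0.28,0.03],[0,0,-0.034],0.07],[[-0.355,-0.315,0.04],[0,0,-0.034],0.07],[[-0.38,-0.337,0.05],[0,0,-0.034],0.07]]'
python3 plan.py 462 23 110 168.4
```

```text
time_s: 1.1
tcp_pos: [407.3, 102.1, 179.7]
ee_rot: [0.318, 3.125, 0.001]
contact_force: [0.9, 1.2, 0.6]
opening: 69.9
alt turn [ 0.0004  0.0006 -0.0007]
alt turn [ 0.001  -0.0006  3.1409]
shift m [-0.0695 -0.0664  0.0697] turn [ 0.0004  0.0006 -0.0007] t 1.1 tcp [407.2577 102.0507 179.6966] q [ 0.0624  0.2001  1.8656  0.0002  1.0752 -1.3054] F [0.8813 1.2236 0.5905] op 69.9456952344815
tool x,y in world [-0.9794  0.2017 -0.0006] [0.2017 0.9794 0.0004]
```

```bash
python3 -m pendant '[[[-0.02,-0.02,0.02],[0,0,0],0.06],[[-0.04,-0.04,0.04],[0,0,0],0.06],[[-0.06,-0.057,0.06],[0,0,0],0.06],[[-0.07,-0.066,0.07],[0,0,0],0.06],[[-0.07,-0.066,0.07],[0,0,0],0.06],[[-0.07,-0.066,0.07],[0,0,0],0.06],[[-0.07,-0.066,0.07],[0,0,0],0.06],[[-0.07,-0.066,0.07],[0,0,0],0.06],[[-0.07,-0.066,0.07],[0,0,0],0.06],[[-0.07,-0.066,0.07],[0,0,0],0.06]]'
python3 plan.py 462.5 23 40 168.4
python3 - <<'E'
from h import *
s=snap('scene');a=cv2.resize(s['image'][120:270,300:480],None,fx=4,fy=4,interpolation=cv2.INTER_CUBIC);cv2.imwrite('pics/s1.png',cv2.cvtColor(a,cv2.COLOR_RGB2BGR))
E
```

```text
time_s: 2.1
tcp_pos: [461.8, 25.7, 110.3]
ee_rot: [0.317, 3.125, 0.0]
contact_force: [-0.4, 0.5, -0.7]
opening: 60.2
alt turn [0.0002 0.0008 0.0004]
alt turn [-0.0013  0.0003 -3.1412]
shift m [-0.0012 -0.0025  0.0703] turn [0.0002 0.0008 0.0004] t 2.1 tcp [461.7683  25.6588 110.3326] q [-0.1105  0.3676  1.8536  0.0001  0.9195 -1.4793] F [-0.4386  0.5437 -0.6898] op 60.18864413934877
tool x,y in world [-0.9797  0.2007 -0.0008] [0.2007 0.9797 0.0002]
```

View pics/s1.png

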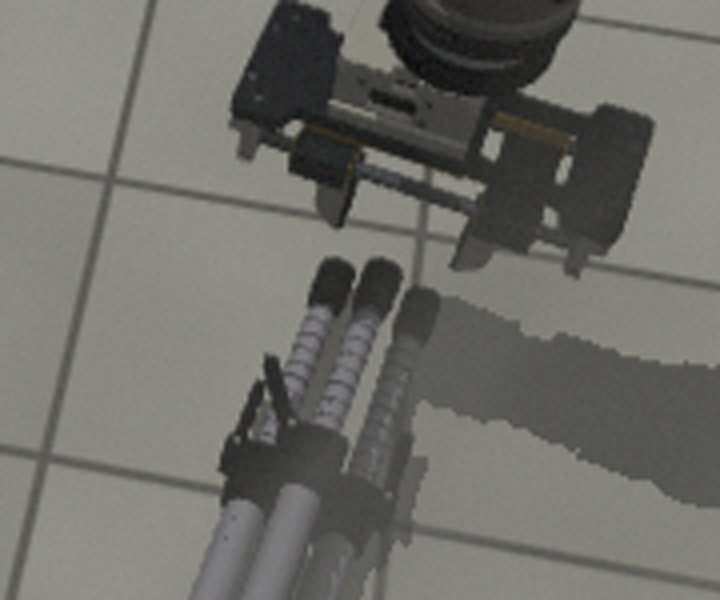

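The picture shows the fingers (at (335,205) and (475,250)) straddling the top foot's axis, at hover height. I'm descending and gripping the foot.

```bash
python3 -m pendant '[[[-0.001,-0.0025,0.02],[0,0,0],0.05],[[-0.001,-0.0025,0.035],[0,0,0],0.05],[[-0.001,-0.0025,0.05],[0,0,0],0.05],[[-0.001,-0.0025,0.06],[0,0,0],0.05],[[-0.001,-0.0025,0.068],[0,0,0],0.05],[[-0.001,-0.0025,0.07],[0,0,0],0.05],[[-0.001,-0.0025,0.07],[0,0,0],0.03],[[-0.001,-0.0025,0.07],[0,0,0],0.026],[[-0.001,-0.0025,0.07],[0,0,0],0.02],[[-0.001,-0.0025,0.07],[0,0,0],0.016]]'
python3 -m pendant '[[[0,0,0],[0,0,0],0.016],[[0,0,0],[0,0,0],0.016],[[0.002,0,0],[0,0,0],0.016],[[0.005,0,0],[0,0,0],0.016],[[0.008,0,0],[0,0,0],0.016],[[0.011,0,0],[0,0,0],0.016],[[0.014,0,0],[0,0,0],0.016],[[0.016,0,0],[0,0,0],0.016],[[0.0175,0,0],[0,0,0],0.016],[[0.0175,0,0],[0,0,0],0.016]]'
python3 plan.py 445 26.5 40 168.4
```

```text
time_s: 3.15
tcp_pos: [462.5, 22.7, 40.3]
ee_rot: [0.318, 3.125, 0.0]
contact_force: [1.2, 5.4, 0.2]
opening: 22.7
time_s: 4.15
tcp_pos: [444.8, 26.1, 40.1]
ee_rot: [0.318, 3.125, -0.0]
contact_force: [1.3, 0.6, 6.0]
opening: 21.2
alt turn [-0.0001  0.0001 -0.0003]
alt turn [0.0001 0.0001 3.1413]
shift m [-0.0001  0.0004  0.0001] turn [-0.0001  0.0001 -0.0003] t 4.15 tcp [444.8307  26.0808  40.0768] q [-0.1137  0.4629  1.9663 -0.0001  0.7123 -1.4816] F [1.2977 0.557  5.9708] op 21.22556891930928
tool x,y in world [-0.9795  0.2014 -0.0001] [ 0.2014  0.9795 -0.0001]
```

```bash
python3 -m pendant '[[[0,0,0],[0,0,0],0.03],[[0,0,0],[0,0,0],0.05],[[0,0,0],[0,0,0],0.06],[[0,0,-0.02],[0,0,0],0.06],[[0,0,-0.04],[0,0,0],0.06],[[0,0,-0.06],[0,0,0],0.06],[[0,0,-0.075],[0,0,0],0.06],[[0.02,0,-0.09],[0,0,0],0.06],[[0.03,0,-0.1],[0,0,0],0.06],[[0.03,0,-0.1],[0,0,0],0.06]]'
python3 - <<'E'
from h import *
for n in('scene','top'):snap(n)
s=dict(np.load('scene.npz'));a=cv2.resize(s['image'][150:260,330:450],None,fx=6,fy=5,interpolation=cv2.INTER_CUBIC);cv2.imwrite('pics/s2.png',cv2.cvtColor(a,cv2.COLOR_RGB2BGR))
import fit;fit.ana('scene')
# same analysis restricted below gripper
E
```

```text
time_s: 5.15
tcp_pos: [414.9, 32.4, 140.6]
ee_rot: [0.317, 3.125, 0.0]
contact_force: [0.8, 0.2, 0.5]
opening: 60.1
scene axis [-1.   0.2] org [486.8  17.8] ang 168.83818
top 2993 Xmax [62.9 63.  63.1 63.3 64.  64.1 64.2 64.3] Xmin -132.2067531912054 Ymed -0.2888250682314597 11.997351262894377 z 494.24563674019214
L 545 Xmax [52.8 52.8 52.9 54.5 54.7 54.9 55.1 55.3] Xmin -131.57445774402746 Ymed 25.840812283507386 37.92265369946244 z 30.73365969446661
R 634 Xmax [53.4 53.7 54.  54.1 54.3 54.3 55.4 58.3] Xmin -131.21790932192425 Ymed -26.06896491978255 -14.076055987068846 z 30.77224949761965
collar z>68 255 Xmax [-78.  -77.3 -76.8 -76.5 -76.  -56.4 -45.  -25.3] Xmin -132.18331387238655 Ymed -0.7682313008200389 14.844713411061552 z 74.16839967541767
leverz 76 Xmax [-48.1 -47.7 -46.6 -46.1 -45.7 -45.3 -44.5 -43.6] Xmin -92.9225852849098 Ymed 29.45823327147604 43.09185437996924 z 66.67124030210866
```

View pics/s2.png

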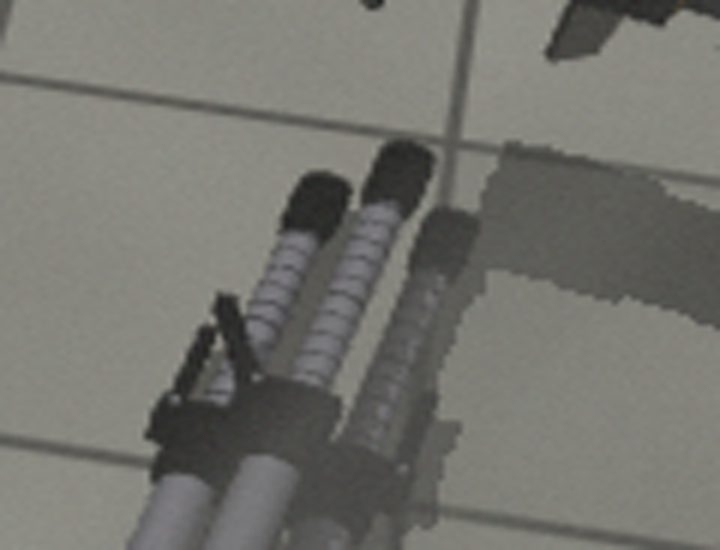

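The leg is drawn out and the lever is still half open at (225,300). The gripper points pollute the length estimate, so I'm restricting by height.

Run:
```python
from h import *
np.set_printoptions(precision=1,suppress=True)
d=np.array([np.cos(np.radians(168.5)),np.sin(np.radians(168.5))]);l=np.array([-d[1],d[0]]);o=np.array([486.8,17.8])
for n in('scene','top'):
    P=pts(dict(np.load(n+'.npz'))).reshape(-1,3);P=P[np.isfinite(P).all(1)];X=(P[:,:2]-o)@d;Y=(P[:,:2]-o)@l;Z=P[:,2]
    for nm,m in(('top',(abs(Y)<12)&(Z>45)&(Z<73)&(X>0)&(X<90)),('L',(abs(Y-26)<12)&(Z<32)&(Z>8)&(X<90)&(X>0)),('R',(abs(Y+26)<12)&(Z<32)&(Z>8)&(X<90)&(X>0)),('collar',(Z>69.5)&(Z<78)&(abs(Y)<12)&(abs(X+80)<30))):
        print(n,nm,m.sum(),np.sort(X[m])[-6:],'Ymean',Y[m].mean(),'z',np.percentile(Z[m],90)) if m.sum() else print(n,nm,0)
    m=(Z>45)&(Z<72)&(Y>14)&(Y<60)&(abs(X+60)<45);i=np.argmax(Y[m]);print('lever far',X[m][i],Y[m][i],'Xmax',np.sort(X[m])[-3:])
    m=(abs(X+35)<12)&(Z>60)&(Z<72)&(abs(Y)<12);print('tube Y',Y[m].mean(), 'range',Y[m].min(),Y[m].max(),'z',Z[m].max())
```

```text
scene top 189 [53.1 53.3 53.5 53.6 53.6 55.5] Ymean 0.3798498887675674 z 68.78912909199548
scene L 174 [52.7 54.4 54.6 54.8 55.  55.1] Ymean 26.172273766891486 z 26.80154461955488
scene R 180 [54.1 54.2 54.4 54.4 55.6 58.5] Ymean -25.40099881886969 z 26.635781944780796
scene collar 156 [-80.2 -79.8 -79.4 -79.3 -79.3 -78. ] Ymean -0.27583881521813197 z 73.95487786113301
lever far -45.99239053083196 42.8696099619576 Xmax [-45.5 -44.8 -43.8]
tube Y -0.620710091337695 range -8.369225502051524 7.148104955763547 z 68.12566703063987
top top 48 [14.2 14.9 15.4 15.5 16.1 17.4] Ymean 1.827077993417601 z 66.95085938305591
top L 75 [20.4 20.8 21.1 21.5 21.8 22. ] Ymean 25.632254833258468 z 24.391459125721987
top R 0
top collar 174 [-77.  -76.7 -76.5 -76.  -75.9 -75.3] Ymean -0.20049068659331268 z 74.10419687974678
lever far -44.67027198810601 41.489986038975765 Xmax [-42.9 -42.5 -41.9]
tube Y -1.2362016510832479 range -9.558473357120155 5.7500884845310205 z 67.68817008389658
```

Level within about 1 mm. Next I hover over the tube with the tool centre offset 20 mm to the lever's side, so the bare side is met first.

```bash
python3 plan.py 527.9 -11 40 168.5
```

```text
alt turn [ 0.0001  0.0002 -0.0021]
alt turn [ 0.0004 -0.0001  3.1395]
shift m [-0.1185 -0.0197  0.0997] turn [ 0.0001  0.0002 -0.0021] t 5.25 tcp [415.819   32.1408 139.6609] q [-0.1071  0.2504  1.9304  0.0001  0.9606 -1.4752] F [-0.7413  0.8842 -0.5607] op 59.967768168748385
tool x,y in world [-0.9795  0.2014 -0.0002] [0.2014 0.9795 0.0001]
```

```bash
python3 -m pendant '[[[-0.03,-0.006,0],[0,0,0],0.082],[[-0.06,-0.012,0],[0,0,0],0.082],[[-0.09,-0.018,0],[0,0,0],0.082],[[-0.11,-0.02,0],[0,0,0],0.082],[[-0.1185,-0.02,0],[0,0,0],0.082],[[-0.1185,-0.02,0],[0,0,0],0.082],[[-0.1185,-0.02,0.01],[0,0,0],0.082],[[-0.1185,-0.02,0.02],[0,0,0],0.082],[[-0.1185,-0.02,0.02],[0,0,0],0.082],[[-0.1185,-0.02,0.02],[0,0,0],0.082]]'
python3 -m pendant '[[[0,0,0.01],[0,0,0],0.082],[[0,0,0.022],[0,0,0],0.082],[[0,0,0.034],[0,0,0],0.082],[[0,0,0.046],[0,0,0],0.082],[[0,0,0.058],[0,0,0],0.082],[[0,0,0.068],[0,0,0],0.082],[[0,0,0.076],[0,0,0],0.082],[[0,0,0.079],[0,0,0],0.082],[[0,0,0.079],[0,0,0],0.082],[[0,0,0.079],[0,0,0],0.082]]'
python3 plan.py 527.9 -11 40 168.5
python3 - <<'E'
from h import *
out=[]
for n in('scene','top'):
    s=snap(n);b=s['image'][130:250,330:450] if n=='scene' else s['image'][130:250,200:320]
    out.append(cv2.resize(b,(400,400),interpolation=cv2.INTER_CUBIC))
cv2.imwrite('pics/s3.png',cv2.cvtColor(np.hstack(out),cv2.COLOR_RGB2BGR))
E
```

```text
time_s: 6.25
tcp_pos: [527.1, -11.0, 119.5]
ee_rot: [-0.317, -3.124, -0.0]
contact_force: [1.5, 0.7, 0.7]
opening: 82.0
time_s: 7.25
tcp_pos: [528.1, -11.3, 41.2]
ee_rot: [0.318, 3.125, 0.0]
contact_force: [-0.2, -0.1, -0.2]
opening: 82.3
alt turn [ 0.0001  0.0007 -0.0021]
alt turn [ 0.0011 -0.0002  3.1395]
shift m [0.0002 0.0003 0.0012] turn [ 0.0001  0.0007 -0.0021] t 7.25 tcp [528.0595 -11.3061  41.1853] q [-0.1666  0.5696  1.7397  0.0001  0.8316 -1.5347] F [-0.1696 -0.1075 -0.2121] op 82.25268555947503
tool x,y in world [-0.9795  0.2015 -0.0007] [0.2015 0.9795 0.0001]
```

View pics/s3.png

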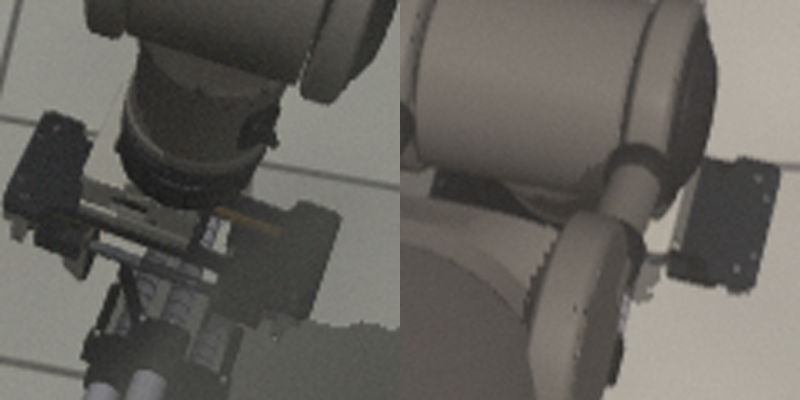

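The scene view shows the fingers straddling tube and lever with clearance, and no contact force. Now I close until the bare-side finger should just touch, and watch the force.

```bash
python3 -m pendant '[[[0,0,0],[0,0,0],0.075],[[0,0,0],[0,0,0],0.068],[[0,0,0],[0,0,0],0.062],[[0,0,0],[0,0,0],0.058],[[0,0,0],[0,0,0],0.056],[[0,0,0],[0,0,0],0.056],[[0,-0.0005,0],[0,0,0],0.056],[[0,-0.001,0],[0,0,0],0.056],[[0,-0.0015,0],[0,0,0],0.056],[[0,-0.0015,0],[0,0,0],0.056]]'
```

```text
time_s: 8.35
tcp_pos: [527.6, -11.9, 40.9]
ee_rot: [0.318, 3.125, 0.002]
contact_force: [1.5, 5.5, 0.3]
opening: 56.1
```

The bare-side finger bears on the leg at 5.5 N. Now I close while shifting the tool half of each step, so that finger stays put.

```bash
python3 -m pendant '[[[0,0.001,0],[0,0,0],0.054],[[0,0.002,0],[0,0,0],0.052],[[0,0.003,0],[0,0,0],0.050],[[0,0.004,0],[0,0,0],0.048],[[0,0.005,0],[0,0,0],0.046],[[0,0.006,0],[0,0,0],0.044],[[0,0.007,0],[0,0,0],0.042],[[0,0.008,0],[0,0,0],0.040],[[0,0.008,0],[0,0,0],0.040],[[0,0.008,0],[0,0,0],0.040]]'
python3 -m pendant '[[[0,0.0005,0],[0,0,0],0.039],[[0,0.001,0],[0,0,0],0.038],[[0,0.0015,0],[0,0,0],0.037],[[0,0.002,0],[0,0,0],0.036],[[0,0.0025,0],[0,0,0],0.035],[[0,0.003,0],[0,0,0],0.034],[[0,0.0035,0],[0,0,0],0.033],[[0,0.004,0],[0,0,0],0.032],[[0,0.0045,0],[0,0,0],0.031],[[0,0.005,0],[0,0,0],0.030]]'
python3 -m pendant '[[[0,0.0003,0],[0,0,0],0.029],[[0,0.0005,0],[0,0,0],0.027],[[0,0.0005,0],[0,0,0],0.024],[[0,0.0005,0],[0,0,0],0.024],[[0,0.0005,0],[0,0,0],0.024],[[0,0.0005,0],[0,0,0],0.024],[[0,0.0005,0],[0,0,0],0.024],[[0,0.0005,0],[0,0,0],0.024],[[0,0.0005,0],[0,0,0],0.024],[[0,0.0005,0],[0,0,0],0.024]]'
python3 - <<'E'
from h import *
out=[]
s=snap('scene');b=s['image'][130:250,330:450]
cv2.imwrite('pics/s4.png',cv2.cvtColor(cv2.resize(b,(600,600),interpolation=cv2.INTER_CUBIC),cv2.COLOR_RGB2BGR))
E
```

```text
time_s: 9.35
tcp_pos: [528.7, -4.4, 40.9]
ee_rot: [-0.318, -3.125, -0.001]
contact_force: [-0.6, 6.6, 2.9]
opening: 39.7
time_s: 10.35
tcp_pos: [529.8, 0.4, 40.9]
ee_rot: [-0.318, -3.125, -0.001]
contact_force: [-1.6, 6.0, 3.2]
opening: 30.2
time_s: 11.35
tcp_pos: [529.8, 1.1, 40.9]
ee_rot: [-0.318, -3.125, -0.001]
contact_force: [-1.4, 7.7, 3.7]
opening: 27.7
```

View pics/s4.png

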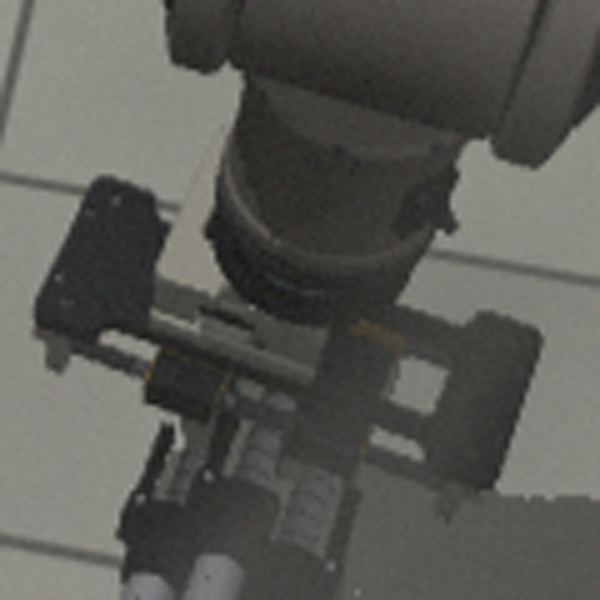

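The picture shows the lever at about (210,440), swung in along the tube between the fingers. The opening is 27.7 mm, against a nominal 29 mm shut. I'll ease the side load slightly and check the feet in the clouds.

```bash
python3 -m pendant '[[[0,0.0002,0],[0,0,0],0.022],[[0,0.0004,0],[0,0,0],0.022],[[0,0.0006,0],[0,0,0],0.022],[[0,0.0006,0],[0,0,0],0.022],[[0,0.0006,0],[0,0,0],0.022],[[0,0.0006,0],[0,0,0],0.022],[[0,0.0006,0],[0,0,0],0.022],[[0,0.0006,0],[0,0,0],0.022],[[0,0.0006,0],[0,0,0],0.022],[[0,0.0006,0],[0,0,0],0.022]]'
python3 - <<'E'
from h import *
np.set_printoptions(precision=1,suppress=True)
d=np.array([np.cos(np.radians(168.5)),np.sin(np.radians(168.5))]);l=np.array([-d[1],d[0]]);o=np.array([486.8,17.8])
for n in('scene','top'):
    s=snap(n);P=pts(s).reshape(-1,3);P=P[np.isfinite(P).all(1)];X=(P[:,:2]-o)@d;Y=(P[:,:2]-o)@l;Z=P[:,2]
    for nm,m in(('top',(abs(Y)<12)&(Z>45)&(Z<73)&(X>0)&(X<90)),('L',(abs(Y-26)<12)&(Z<32)&(Z>8)&(X<90)&(X>0)),('R',(abs(Y+26)<12)&(Z<32)&(Z>8)&(X<90)&(X>0)),('collar',(Z>69.5)&(Z<78)&(abs(Y)<12)&(abs(X+80)<30)),('lever',(Z>50)&(Z<67)&(Y>11)&(Y<45)&(X>-77)&(X<-55))):
        print(n,nm,m.sum(),np.sort(X[m])[-6:],'Y',Y[m].mean(),Y[m].max()) if m.sum() else print(n,nm,0)
P0=pts(dict(np.load('scene.npz')));print(ctrl.state()['contact_force'])
cv2.imwrite('pics/t5.png',cv2.cvtColor(cv2.resize(s['image'][130:280,180:330],(600,600)),cv2.COLOR_RGB2BGR))
E
```

```text
time_s: 12.4
tcp_pos: [529.9, 1.1, 40.9]
ee_rot: [-0.318, -3.125, -0.0]
contact_force: [-2.4, 4.9, 5.1]
opening: 27.4
scene top 0
scene L 0
scene R 0
scene collar 161 [-78.9 -78.8 -78.8 -78.3 -77.1 -77. ] Y -0.05768814804629576 11.96957263002698
scene lever 50 [-55.5 -55.5 -55.4 -55.3 -55.1 -55.1] Y 24.048714269937523 38.2068150664091
top top 0
top L 219 [55.2 55.4 55.6 55.7 55.9 56. ] Y 28.870539971803918 37.918153992811305
top R 0
top collar 0
top lever 0
[-3.   4.2  3.8]
```

View pics/t5.png

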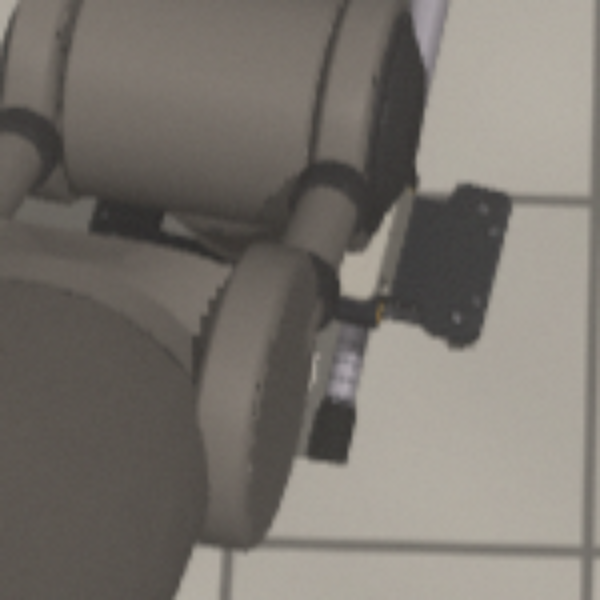

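The top view shows the robot-right lower foot (330,430) where it was (end X = 55.5 mm, as before); the other two are hidden under the arm. The opening fits a shut lever, because even 0.08 rad would read about 3 mm more. The tool moved less than 1 mm along the leg during the squeeze, so I'm handing in.

```bash
python3 -c "
from cell import ctrl
print(ctrl.close_job())"
```

```text
the job is handed in; nothing more can be done
None
```

I drew the top leg out about 18 mm by its foot and squeezed its lever shut. The job was handed in with the fingers still gripping the leg, at about 12.5 s; no verdict was reported.

- **Length:** after drawing the leg out, the scene camera put its foot within about 1 mm of the two lower feet.
- **Squeeze:** one finger bore on the leg's bare side first, at about 5.5 N. I then closed the other finger on the lever while shifting the tool to keep the first finger in place.
- **Lever:** the opening ended at 27.4 mm, slightly under the nominal 29 mm for shut. A lever left at 0.08 rad would have held the fingers roughly 3 mm wider.
- **Tripod:** the collar and the one visible lower foot were within about 1 mm of where they had been. The jar and press were never approached; I did not measure them again.
- **Not confirmed:** the top foot was hidden by the arm at the end, so I could not measure its level again after the lever was shut. I infer it from the tool moving less than 1 mm along the leg. I also could not measure the lever angle directly, since the depth points there were mixed with the finger. A net side force of about 4 to 5 N on the tool remained in the last reading.

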